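# Kit the can capacitors into their trays

### The arm

A 7-joint arm with a two-finger parallel gripper is mounted at the origin on the work surface. World frame = base frame: x ahead of the robot, y to its left, z up, the work surface at z = 0. Lengths are in m, angles in rad, forces in N, time in s.
With the tool pointing down it reaches from about 0.425 to 0.875 m from the base axis. Payload 4.7 kg.
Tool frame: the origin (TCP) lies midway between the tips of the shut fingers; the grasp point (between the pads) lies 19 mm behind it; z points along the fingers, y is the line along which they close (so a half turn about z gives the same grasp; the last joint's range is limited). The gripper opens to 87 mm and grips with 3 to 60 N. Pads are 19 mm wide; open, the fingers measure 117 mm over their backs; the gripper's body (75 mm by 190 mm) begins 51 mm behind the grasp point.
Start: joints at [1.128, 0.321, -0.07, 1.45, 0.023, 1.371, -0.057], TCP at [0.287, -0.583, 0.223] pointing down, gripper open.
Joint ranges: [-2.86, 2.86], [-0.3, 2.09], [-1.38, 1.24], [0.06, 2.45], [-1.56, 4.7], [0.09, 2.05], [-2.69, 2.69]. Speed limits (rad/s): [2.57, 2.57, 3.14, 3.14, 3.14, 3.14, 3.14].

### API

Orientations are given as a rotation vector (axis times angle).
In Python, from bench import ctrl gives the robot as it stands. The module is installed in compiled form; this text tells all that it offers.
- The arm moves only by the shell command python3 -m handwheel 'ROWS' [FORCE]. ROWS is JSON, a list of rows, each a list of 7 numbers: the finger opening in m, from 0 to 0.087, then the shift along the tool's x, y, z in m, then the turn, a rotation vector about the tool's x, y, z in degrees. A call has 1 to 12 rows; each row shifts and turns the commanded pose from where the row before left it, along the tool's axes as they then stand; what a row does not reach is not made up. A row lasts 1/8 s, in which the tool goes at most 62.5 mm and 10.7 degrees, less where a joint would pass 70% of its speed; a pose out of reach is approached as far as the arm can. A call is refused whole if a number of a shift passes 0.0625 or a number of a turn 10.7, either way. A call with a gripper value outside its range is refused whole. The fingers move at their own pace and stop on an object; FORCE is the grip in N (left out, the last holds). Time passes only in rows, so rows that do not move let the fingers close. It gives the time, the measured TCP pose, the force, the opening and the grip force at its end, in the units of the state.
- ctrl.get_state(): the state, without advancing time (a new reading comes with each control period).
- ctrl.get_image(name): name is "scene" or "top" or "wrist"; returns (picture, depth): 400x640x3 uint8, blue, green, red; 400x640 float32, m along the optical axis (not along the pixel's ray), 0 where there is no reading.
- ctrl.camera_info(name): a dict with "intrinsics" (3x3 intrinsics, pixels), "R" (3x3) and "t" (3): a world point X has camera coordinates R X + t. Camera axes: x right, y down, z forward; pixel columns grow to the right and rows downward; lengths in m; the calibration is good to about 2 mm. The wrist camera is an equidistant fisheye: a pixel r from the principal point sees the ray r / f radians off the axis. A picture is of the moment at which its call begins: read the wrist's pose just before it. camera_info takes no time and is no camera call; for the wrist camera it gives the pose at the moment of the call.
- ctrl.close_job(): hands the job in; it is judged then, once.
The state is a dict: "time": time; "joint_positions": joint angles; "qd": joint speeds; "joint_torque": joint torques, N m; "position": TCP position; "tool_rot": TCP orientation; "ft_force": force on the tool from outside, world axes, zero at the start; "torque": the same for the moment, N m; "grip_width": opening from 0.0 (shut) to 1.0 (fully open); "grip_force": force on a finger pad.
Only numpy, scipy, OpenCV 4.12 (cv2) and the standard library are available. Lean on these libraries where they do the work, as an engineer would, in place of code of your own. Each camera call takes 0.05 s, during which the arm holds its last target. There are 200 camera calls.

### The job

Pick the four round aluminium capacitor cans out of the parts on the bench and stand each one upright in the grey tray whose pocket suits its diameter: the widest can in the widest pocket, and so on down to the narrowest, each resting on the pocket floor. Set them down gently rather than dropping them, and leave the transformer and the heat sink standing where they are.

Things in the scene. Friction and masses are not known exactly. Their poses are not given: they have to be found in the camera images.
- can_xl: Loose capacitor, the largest in diameter of four: plain upright cylinder of bare aluminium, 68 mm diameter, 54 mm high, thin black ring at the foot, black cross scored on the flat top. Origin: centre of its underside; z points up its axis. Starts standing on the bench (z = 0).
- tray_xl: Plain grey tray fixed to the bench, 104 x 104 mm and 12 mm high, with one central round pocket, the largest of four: 84 mm diameter, 8 mm deep, open at the top, with a thin black lining on its floor; the pocket floor is 4 mm above the bench. Origin: centre of its underside on the bench, below the pocket centre; z up, x and y along its sides.
- can_l: Loose capacitor, the second largest in diameter of four: plain upright cylinder of bare aluminium, 52 mm diameter, 46 mm high, thin black ring at the foot, black cross scored on the flat top. Origin: centre of its underside; z points up its axis. Starts standing on the bench (z = 0).
- tray_l: Plain grey tray fixed to the bench, 88 x 88 mm and 12 mm high, with one central round pocket, the second largest of four: 68 mm diameter, 8 mm deep, open at the top, with a thin black lining on its floor; the pocket floor is 4 mm above the bench. Origin: centre of its underside on the bench, below the pocket centre; z up, x and y along its sides.
- can_m: Loose capacitor, the third largest in diameter of four: plain upright cylinder of bare aluminium, 36 mm diameter, 60 mm high, thin black ring at the foot, black cross scored on the flat top. Origin: centre of its underside; z points up its axis. Starts standing on the bench (z = 0).
- tray_m: Plain grey tray fixed to the bench, 72 x 72 mm and 12 mm high, with one central round pocket, the third largest of four: 52 mm diameter, 8 mm deep, open at the top, with a thin black lining on its floor; the pocket floor is 4 mm above the bench. Origin: centre of its underside on the bench, below the pocket centre; z up, x and y along its sides.
- can_s: Loose capacitor, the smallest in diameter of four: plain upright cylinder of bare aluminium, 20 mm diameter, 44 mm high, thin black ring at the foot, black cross scored on the flat top. Origin: centre of its underside; z points up its axis. Starts standing on the bench (z = 0).
- tray_s: Plain grey tray fixed to the bench, 56 x 56 mm and 12 mm high, with one central round pocket, the smallest of four: 36 mm diameter, 8 mm deep, open at the top, with a thin black lining on its floor; the pocket floor is 4 mm above the bench. Origin: centre of its underside on the bench, below the pocket centre; z up, x and y along its sides.
- transformer: Bystander: loose transformer, dark steel core plate 54 x 20 x 44 mm high with a copper-coloured winding block around its middle (44 mm across the plate). Origin: centre of its underside.
- heatsink: Bystander: loose finned aluminium heat sink, 46 x 40 mm and 32 mm high, six upright fins. Origin: centre of its underside.
Mind the look-alikes: they are no part of the job. What is shaped like the tray_s but pink or purple is not meant. What is shaped like the can_xl but green is not meant.

How it is judged:
By the outcome, as a careful person would: the job done as asked, in the order asked, and still so for the second after the job is handed in, with the robot touching nothing.
It also fails if it takes over 104 s, if anything falls off the work surface, if the arm or the gripper's body presses on something with over 40 N, if the wrist force passes 120 N, or if a joint passes its speed limit or range.

## Working session

There is one attempt and no reset: what is moved stays moved. The work goes in short steps, Python scripts to look and compute and a shell command to move; the robot and the scene stay as the last step left them, time stands still between calls to the robot, and variables do not carry over. Pictures are saved under pics/ and viewed, at most 14 in all, crops included, and the job is handed in when it is done.

```bash
mkdir -p pics; python3 - <<'E'
from bench import ctrl
import cv2,numpy as np
np.set_printoptions(precision=4,suppress=True)
s=ctrl.get_state();print(s)
for n in("scene","top"):
    im,d=ctrl.get_image(n);cv2.imwrite(f"pics/{n}0.png",im);np.savez(f"{n}0.npz",im=im,d=d);print(n,ctrl.camera_info(n),(d>0).mean())
print(ctrl.camera_info("wrist"))
E
```

```text
{'time': 0.0, 'joint_positions': array([ 1.1281,  0.3218, -0.0701,  1.4517,  0.0226,  1.3708, -0.0569]), 'qd': array([ 0.0013,  0.0012, -0.0015,  0.0003, -0.0017, -0.0013, -0.0016]), 'joint_torque': array([ -0.0002, -49.1276,  -0.4039, -31.2526,  -0.0639,   0.0436,
         0.0002]), 'position': array([ 0.2864, -0.5829,  0.2215]), 'tool_rot': array([-3.0582, -0.711 ,  0.0008]), 'ft_force': array([ 0.4304, -0.172 , -0.3103]), 'torque': array([ 0.0332, -0.0259, -0.0004]), 'grip_force': 0.0, 'grip_width': 1.001186191070259}
scene {'intrinsics': array([[382.8206,   0.    , 319.6852],
       [  0.    , 382.8206, 194.6975],
       [  0.    ,   0.    ,   1.    ]]), 'R': array([[ 0.8422,  0.539 , -0.0124],
       [ 0.3144, -0.5097, -0.8008],
       [-0.4379,  0.6706, -0.5988]]), 't': array([-0.5133, -0.1229,  1.2836])} 0.9956640625
top {'intrinsics': array([[478.3696,   0.    , 330.8477],
       [  0.    , 478.3696, 206.6188],
       [  0.    ,   0.    ,   1.    ]]), 'R': array([[ 0.0238, -0.9997, -0.0065],
       [-0.9844, -0.0223, -0.1747],
       [ 0.1745,  0.0105, -0.9846]]), 't': array([0.0245, 0.5997, 1.4055])} 0.99586328125
{'intrinsics': array([[309.7069,   0.    , 318.8352],
       [  0.    , 309.7069, 197.7551],
       [  0.    ,   0.    ,   1.    ]]), 'R': array([[ 0.4409, -0.8976, -0.0009],
       [-0.8685, -0.4269,  0.2522],
       [-0.2267, -0.1104, -0.9677]]), 't': array([-0.6496, -0.0308,  0.3885])}
```

View pics/scene0.png

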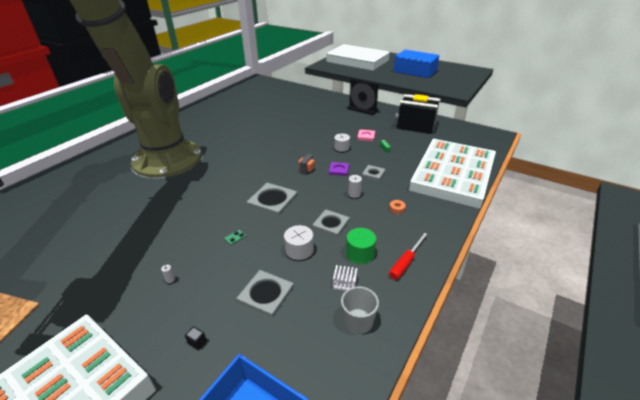

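View pics/top0.png

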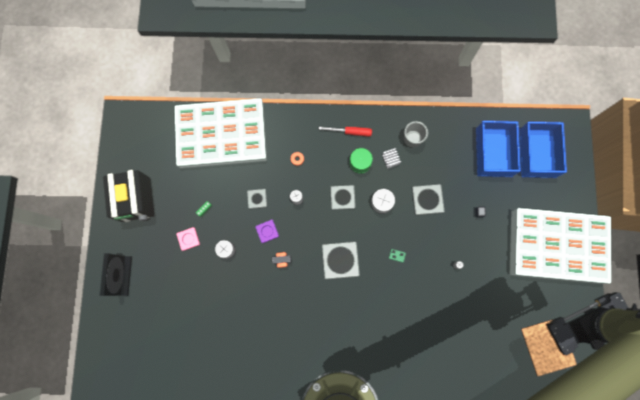

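The top view shows these candidates:
- **Cans (grey):** (384,200), (224,249), (296,196) and (460,265). The green cylinder at (361,159) is a look-alike and not meant. The pot at (416,133) is hollow.
- **Trays (grey with a black pocket):** (340,260), (428,199), (343,197) and (257,198). The pink (188,238) and purple (267,231) ones are look-alikes.
- **Bystanders:** the transformer is at (282,260) and the heat sink at (391,157).

Next I'll measure these and check them in an enlarged crop.

```bash
cat >h.py <<'E'
from bench import ctrl
import cv2,numpy as np
np.set_printoptions(precision=4,suppress=True)
def ray(ci,u,v,fish=False):
    K,R,t=ci["intrinsics"],np.array(ci["R"]),np.array(ci["t"])
    x,y=(u-K[0,2])/K[0,0],(v-K[1,2])/K[1,1]
    if fish:
        r=np.hypot(x,y);d=np.array([x/r*np.sin(r),y/r*np.sin(r),np.cos(r)]) if r>0 else np.array([0,0,1.])
    else: d=np.array([x,y,1.])
    d=R.T@d;return -R.T@t,d/np.linalg.norm(d)
def plane(ci,u,v,z,fish=False):
    o,d=ray(ci,u,v,fish);return o+d*(z-o[2])/d[2]
def tri(r1,r2):
    A=np.zeros((3,3));b=np.zeros(3)
    for o,d in(r1,r2):
        P=np.eye(3)-np.outer(d,d);A+=P;b+=P@o
    x=np.linalg.solve(A,b);return x,max(np.linalg.norm((np.eye(3)-np.outer(d,d))@(x-o)) for o,d in(r1,r2))
def blobs(im,mask,pt,rad):
    "the masked blob nearest to pt: area, min-area-rect/ellipse"
    cs,_=cv2.findContours(mask.astype(np.uint8),cv2.RETR_LIST,cv2.CHAIN_APPROX_NONE)
    cs=[c for c in cs if len(c)>=8 and cv2.contourArea(c)>15]
    c=min(cs,key=lambda c:np.hypot(*(c[:,0].mean(0)-pt)));return c
E
python3 - <<'E'
from h import *
px={"can_xl":((384,200),(299,236)),"can_l":((224,249),(342,138)),"can_m":((296,196),(354,180)),"can_s":((460,265),(167,268)),
"A":((340,260),(272,197)),"B":((428,199),(265,292)),"C":((343,197),(331,222)),"D":((257,198),(374,172))}
ims={n:np.load(n+"0.npz")["im"] for n in("scene","top")}
cis={n:ctrl.camera_info(n) for n in ims}
for k,(pt,ps) in px.items():
    rs=[];out=[]
    for n,p in(("top",pt),("scene",ps)):
        im=ims[n];hsv=cv2.cvtColor(im,cv2.COLOR_BGR2HSV)
        v=hsv[...,2]
        m=(v>(150 if k.startswith("can") and n=="top" else 195 if k.startswith("can") else 95))&(hsv[...,1]<60)
        cs,_=cv2.findContours(m.astype(np.uint8),cv2.RETR_EXTERNAL,cv2.CHAIN_APPROX_NONE)
        c=min([c for c in cs if cv2.contourArea(c)>15],key=lambda c:np.hypot(*((c[:,0].min(0)+c[:,0].max(0))/2-p)))
        h=cv2.convexHull(c)
        if k.startswith("can"): e=cv2.fitEllipse(h if len(h)>5 else c);ctr=e[0];sz=e[1]
        else: M=cv2.moments(h);ctr=(M["m10"]/M["m00"],M["m01"]/M["m00"]);sz=cv2.minAreaRect(h)[1]
        rs.append(ray(cis[n],*ctr));out+=[np.round(ctr,1),np.round(sz,1)]
    X,e=tri(*rs);print(k,X,"err%.4f"%e,*out,"range%.3f"%np.hypot(X[0],X[1]))
im=ims["top"][110:300,170:490];cv2.imwrite("pics/crop.png",cv2.resize(im,None,fx=2.5,fy=2.5,interpolation=2))
E
```

```text
can_xl [ 0.6255 -0.1205  0.051 ] err0.0012 [383.2 199.6] [22.5 22.8] [298.  234.8] [18.7 28. ] range0.637
can_l [0.4654 0.3612 0.0432] err0.0012 [223.4 248.6] [17.5 17.8] [341.5 136.9] [ 6.8 13.6] range0.589
can_m [0.6309 0.1472 0.0578] err0.0014 [295.7 195.6] [11.8 12.2] [354.7 178.2] [ 6.6 11.2] range0.648
can_s [ 0.4104 -0.4804 -0.1109] err0.0930 [459.3 264.5] [6.6 7.6] [ 79.2 366.6] [ 92.2 163.8] range0.632
A [0.4415 0.0065 0.0088] err0.0009 [340.3 259.9] [36.7 36.8] [271.5 196.6] [46.3 27.7] range0.442
B [ 0.6499 -0.2189  0.1178] err0.0421 [428.1 198.8] [30.3 30.9] [298.4 240.7] [35. 31.] range0.686
C [0.6401 0.0034 0.0098] err0.0008 [342.5 196.6] [25. 25.] [330.6 221. ] [33.9 21.9] range0.640
D [0.6508 0.1593 0.076 ] err0.0287 [295.9 195.8] [14. 14.] [373.3 171.1] [22.1 12.6] range0.670
```

View pics/crop.png

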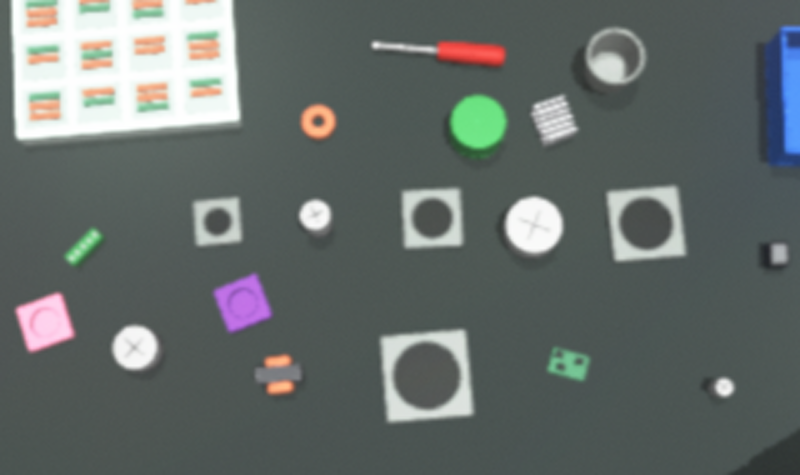

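The crop confirms the four bright grey cans with crosses on top, and the four grey trays. By size, A=(340,260) is xl, B=(428,199) is l, C=(343,197) is m and D=(257,198) is s. Three of the matches failed, so I'll redo them with local thresholds.

```bash
python3 - <<'E'
from h import *
px={"can_s":((460,265),(168,268)),"can_m":((296,196),(354,180)),"B":((428,199),(265,292)),"D":((257,198),(374,172)),"heats":((391,157),(345,277))}
ims={n:np.load(n+"0.npz")["im"] for n in("scene","top")}
cis={n:ctrl.camera_info(n) for n in ims}
for k,(pt,ps) in px.items():
    rs=[];out=[]
    for n,p in(("top",pt),("scene",ps)):
        w={"can_s":9,"can_m":11,"B":30,"D":13,"heats":14}[k]
        g=cv2.cvtColor(ims[n],cv2.COLOR_BGR2GRAY)[p[1]-w:p[1]+w+1,p[0]-w:p[0]+w+1]
        s=4;g=cv2.resize(g,None,fx=s,fy=s,interpolation=cv2.INTER_CUBIC)
        th=195 if k.startswith("can") and n=="scene" else cv2.threshold(g,0,255,cv2.THRESH_OTSU)[0]
        cs,_=cv2.findContours((g>th).astype(np.uint8),cv2.RETR_EXTERNAL,cv2.CHAIN_APPROX_NONE)
        h=cv2.convexHull(max(cs,key=cv2.contourArea));M=cv2.moments(h)
        ctr=((M["m10"]/M["m00"]+.5)/s-.5+p[0]-w,(M["m01"]/M["m00"]+.5)/s-.5+p[1]-w)
        rs.append(ray(cis[n],*ctr));out+=[np.round(ctr,1),np.round(np.array(cv2.minAreaRect(h)[1])/s,1),round(th)]
    X,e=tri(*rs);print(k,X,"err%.4f"%e,*out,"range%.3f"%np.hypot(X[0],X[1]))
ci=cis["top"]
for n,u,v,z in(("xl",383.2,199.6,.054),("l",223.4,248.6,.046),("m",295.7,195.6,.06),("s",459.3,264.5,.044),("A",340.3,259.9,.012),("B",428.1,198.8,.012),("C",342.5,196.6,.012),("D",256.5,198,.012),("transf",281.5,260,.044)):
    print(n,plane(ci,u,v,z))
s=ctrl.get_state();print(cv2.Rodrigues(s["tool_rot"])[0])
E
```

```text
can_s [ 0.4341 -0.3504  0.0413] err0.0012 [459.3 264.4] [7.2 7.2] 146 [165.5 267.7] [4.7 8.1] 195 range0.558
can_m [0.6311 0.1474 0.0576] err0.0013 [295.6 195.6] [12.  12.2] 157 [354.8 178.3] [ 6.2 11.2] 195 range0.648
B [ 0.6388 -0.2656  0.0083] err0.0009 [428. 199.] [28.5 29.3] 138 [264.8 291.1] [46.  37.7] 124 range0.692
D [0.6296 0.2745 0.01  ] err0.0013 [256.5 198.1] [18.1 18.6] 139 [373.3 171.1] [21.1 11.4] 116 range0.687
heats [ 0.7708 -0.1487  0.0157] err0.0010 [391.1 157.1] [16.6 15. ] 140 [345.6 278.2] [28.2 25.5] 142 range0.785
xl [ 0.6241 -0.1208  0.054 ]
l [0.4641 0.3599 0.046 ]
m [0.6294 0.1462 0.06  ]
s [ 0.4331 -0.3507  0.044 ]
A [0.4406 0.0058 0.012 ]
B [ 0.638  -0.2659  0.012 ]
C [0.639  0.0029 0.012 ]
D [0.6285 0.2735 0.012 ]
transf [0.434  0.1831 0.044 ]
[[ 0.8974  0.4411 -0.0008]
 [ 0.4411 -0.8974  0.0015]
 [-0.0001 -0.0017 -1.    ]]
```

```bash
python3 -m handwheel '[[0.087,0,0,0,0,0,10],[0.087,0,0,0,0,0,10],[0.087,0,0,0,0,0,6.2],[0.087,0.034,-0.046,0,0,0,0],[0.087,0.034,-0.046,0,0,0,0],[0.087,0.034,-0.046,0,0,0,0],[0.087,0.034,-0.046,0,0,0,0],[0.087,0.034,-0.046,0,0,0,0],[0.087,0.034,-0.046,0,0,0,0],[0.087,0.034,-0.046,0,0,0,0],[0.087,0.034,-0.046,0,0,0,0],[0.087,0,0,0,0,0,0]]' 30
python3 - <<'E'
from h import *
ci=ctrl.camera_info("wrist");im,d=ctrl.get_image("wrist");cv2.imwrite("pics/w1.png",im)
print(ctrl.get_state()["position"],cv2.Rodrigues(ctrl.get_state()["tool_rot"])[0],-ci["R"].T@ci["t"])
E
```

```text
time: 1.6
position: [0.5616, -0.2086, 0.2221]
tool_rot: [-3.138, -0.015, -0.001]
ft_force: [0.4, -0.6, 0.5]
grip_width: 1.004
grip_force: 0.0
[ 0.5598 -0.2125  0.2219] [[ 1.      0.005  -0.0008]
 [ 0.005  -1.      0.001 ]
 [-0.0008 -0.001  -1.    ]] [ 0.6297 -0.2089  0.3837]
```

View pics/w1.png

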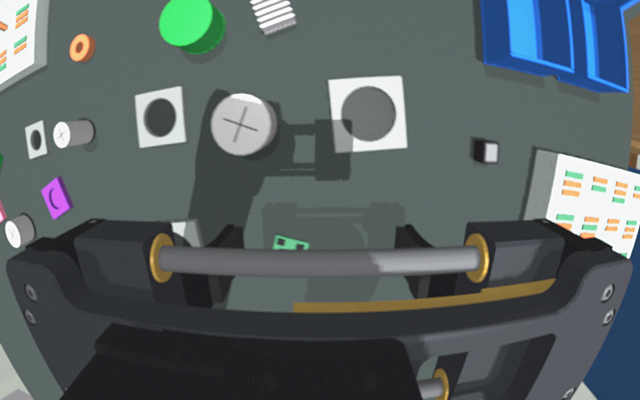

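The wrist view shows the xl can's top at about (243,124), with the pocket of tray l at (368,113), tray m at (160,117) and can m at (62,134). I'll measure these as a second view.

```bash
python3 - <<'E'
from h import *
im=cv2.imread("pics/w1.png");ci=ctrl.camera_info("wrist")
for i in range(3):print(ctrl.get_state()["position"],ctrl.get_state()["qd"].max())
g=cv2.cvtColor(im,cv2.COLOR_BGR2GRAY)
def pos(name,p,w,z,th,dark):
    c=g[p[1]-w:p[1]+w+1,p[0]-w:p[0]+w+1];m=(c<th if dark else c>th).astype(np.uint8)
    cs,_=cv2.findContours(m,cv2.RETR_EXTERNAL,cv2.CHAIN_APPROX_NONE)
    h=cv2.convexHull(max(cs,key=cv2.contourArea));e=cv2.fitEllipse(h)
    pts=np.array([plane(ci,q[0,0]+p[0]-w,q[0,1]+p[1]-w,z,True) for q in h])
    mn,r=cv2.minEnclosingCircle(pts[:,:2].astype(np.float32))
    print(name,e[0][0]+p[0]-w,e[0][1]+p[1]-w,"circle",mn,"diam",2*r)
pos("xl",(243,124),42,.054,150,False)
pos("trayB",(368,113),48,.012,190,False)
pos("trayC",(160,117),36,.012,170,False)
for u,v in((243,124),):print(plane(ci,u,v,.054,True),plane(ci,u,v,.051,True))
print(plane(ci,368,113,.008,True),plane(ci,160,117,.008,True))
E
```

```text
[ 0.5598 -0.2125  0.2219] 0.06320527153207964
[ 0.5598 -0.2125  0.2219] 0.06320527153207964
[ 0.5598 -0.2125  0.2219] 0.06320527153207964
xl 240.85092163085938 123.50100326538086 circle (0.6242696046829224, -0.12823504209518433) diam 0.06784489005804062
trayB 369.88547134399414 111.4057846069336 circle (0.6362216472625732, -0.27232763171195984) diam 0.1232040598988533
trayC 161.8946647644043 117.19790649414062 circle (0.6382084488868713, -0.004405725281685591) diam 0.0994320809841156
[ 0.6237 -0.1313  0.054 ] [ 0.6237 -0.1305  0.051 ]
[ 0.6362 -0.2721  0.008 ] [ 0.6387 -0.0044  0.008 ]
```

```bash
python3 -m handwheel '[[0.087,0,0,0,0,0,0],[0.087,0,0,0,0,0,0]]'
cat >w.py <<'E'
from h import *
def wrist():
    ci=ctrl.camera_info("wrist");im,d=ctrl.get_image("wrist");return ci,im
def pos(ci,g,name,p,w,z,th,dark=False):
    c=g[p[1]-w:p[1]+w+1,p[0]-w:p[0]+w+1];m=(c<th if dark else c>th).astype(np.uint8)
    cs,_=cv2.findContours(m,cv2.RETR_EXTERNAL,cv2.CHAIN_APPROX_NONE)
    h=cv2.convexHull(max(cs,key=cv2.contourArea))
    pts=np.array([plane(ci,q[0,0]+p[0]-w,q[0,1]+p[1]-w,z,True) for q in h])
    mn,r=cv2.minEnclosingCircle(pts[:,:2].astype(np.float32))
    print(name,"circle",np.round(mn,4),"diam",round(2*r,4))
E
python3 - <<'E'
from w import *
p0=ctrl.get_state()["position"];ci,im=wrist();print(p0,ctrl.get_state()["position"])
g=cv2.cvtColor(im,cv2.COLOR_BGR2GRAY);cv2.imwrite("pics/w2.png",im)
pos(ci,g,"xl",(243,124),42,.054,150);pos(ci,g,"B",(368,113),48,.012,190);pos(ci,g,"C",(160,117),36,.012,170)
E
```

```text
time: 1.9
position: [0.5579, -0.2175, 0.2224]
tool_rot: [3.141, -0.006, -0.001]
ft_force: [-0.4, -0.3, -0.1]
grip_width: 0.996
grip_force: 0.0
[ 0.5579 -0.2175  0.2224] [ 0.558  -0.2173  0.2225]
xl circle [ 0.626  -0.1221] diam 0.068
B circle [ 0.6392 -0.2671] diam 0.1219
C circle [0.6395 0.0022] diam 0.0998
```

```bash
python3 -m handwheel '[[0.087,0.0225,-0.032,0,0,0,0],[0.087,0.0225,-0.032,0,0,0,0],[0.087,0.0225,-0.032,0,0,0,0],[0.087,0,0,0.04,0,0,0],[0.087,0,0,0.04,0,0,0],[0.087,0,0,0.04,0,0,0],[0.087,0,0,0.0,0,0,0],[0.087,0,0,0.0,0,0,0],[0.087,0,0,0.0,0,0,0],[0.087,0,0,0.0,0,0,0]]'
```

```text
time: 3.2
position: [0.6274, -0.1197, 0.1043]
tool_rot: [3.141, -0.001, 0.004]
ft_force: [0.6, 0.6, 0.1]
grip_width: 0.998
grip_force: 0.0
```

```bash
python3 -m handwheel '[[0.087,-0.001,0.001,0.03,0,0,0],[0.087,0,0,0.03,0,0,0],[0.087,0,0,0.02,0,0,0],[0.087,0,0,0.006,0,0,0],[0.087,0,0,0,0,0,0],[0.06,0,0,0,0,0,0],[0.06,0,0,0,0,0,0],[0.06,0,0,0,0,0,0],[0.06,0,0,0,0,0,0],[0.06,0,0,0,0,0,0],[0.06,0,0,0,0,0,0]]' 30
```

```text
time: 4.58
position: [0.6259, -0.1206, 0.0172]
tool_rot: [3.141, -0.001, 0.001]
ft_force: [-1.6, -0.1, 5.6]
grip_width: 0.777
grip_force: 30.0
```

```bash
python3 -m handwheel '[[0.06,0,0,-0.02,0,0,0],[0.06,0,0,-0.03,0,0,0],[0.06,0,0,-0.03,0,0,0],[0.06,-0.031,-0.021,0,0,0,0],[0.06,-0.031,-0.021,0,0,0,0],[0.06,-0.031,-0.021,0,0,0,0],[0.06,-0.031,-0.021,0,0,0,0],[0.06,-0.031,-0.021,0,0,0,0],[0.06,-0.03,-0.021,0,0,0,0],[0.06,0,0,0,0,0,0],[0.06,0,0,0,0,0,0],[0.06,0,0,0,0,0,0]]'
```

```text
time: 6.08
position: [0.4411, 0.005, 0.0967]
tool_rot: [-3.141, 0.002, -0.001]
ft_force: [-0.3, 0.2, -3.6]
grip_width: 0.776
grip_force: 30.0
```

```bash
python3 - <<'E'
from w import *
print(ctrl.get_state()["position"],ctrl.get_state()["ft_force"])
ci,im=wrist();cv2.imwrite("pics/w3.png",im)
E
```

```text
[0.4411 0.005  0.0967] [-0.2513  0.1824 -3.5593]
```

View pics/w3.png

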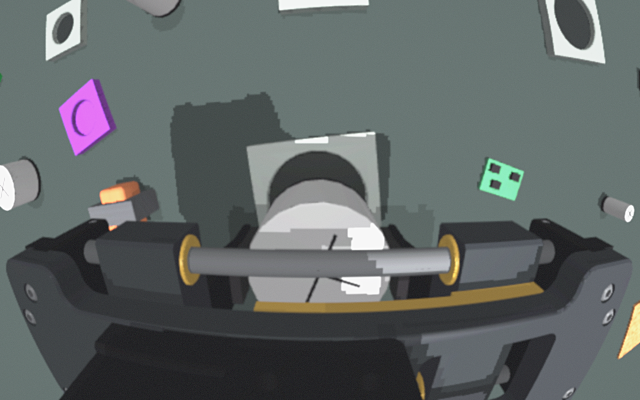

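The xl can is held upright (image centre about (317,250)) over tray A's pocket (about (318,170)). Lowering it now.

```bash
python3 -m handwheel '[[0.06,0,0.0,0.025,0,0,0],[0.06,0,0,0.025,0,0,0],[0.06,0,0,0.015,0,0,0],[0.06,0,0,0.005,0,0,0],[0.06,0,0,0.002,0,0,0],[0.06,0,0,0.001,0,0,0],[0.06,0,0,0,0,0,0],[0.06,0,0,0,0,0,0]]'
```

```text
time: 7.12
position: [0.4408, 0.0055, 0.0239]
tool_rot: [3.141, -0.001, 0.001]
ft_force: [0.6, -0.2, -3.8]
grip_width: 0.774
grip_force: 30.0
```

```bash
python3 -m handwheel '[[0.06,0,0,0.001,0,0,0],[0.06,0,0,0,0,0,0],[0.06,0,0,0,0,0,0]]'; python3 -m handwheel '[[0.06,0,0,0.001,0,0,0],[0.06,0,0,0,0,0,0],[0.06,0,0,0,0,0,0]]'
```

```text
time: 7.5
position: [0.4405, 0.0055, 0.0225]
tool_rot: [3.142, -0.001, 0.0]
ft_force: [0.5, 0.6, -3.5]
grip_width: 0.774
grip_force: 30.0
time: 7.88
position: [0.4404, 0.0055, 0.0215]
tool_rot: [3.142, -0.001, -0.0]
ft_force: [0.3, -0.3, -4.1]
grip_width: 0.773
grip_force: 30.0
```

```bash
python3 -m handwheel '[[0.06,0,0,0.0005,0,0,0],[0.06,0,0,0,0,0,0],[0.06,0,0,0,0,0,0]]'; python3 -m handwheel '[[0.06,0,0,0.0005,0,0,0],[0.06,0,0,0,0,0,0],[0.06,0,0,0,0,0,0]]'
```

```text
time: 8.25
position: [0.4405, 0.0055, 0.0212]
tool_rot: [3.141, -0.001, 0.0]
ft_force: [-1.1, 0.2, 0.2]
grip_width: 0.773
grip_force: 30.0
time: 8.62
position: [0.4405, 0.0055, 0.0212]
tool_rot: [3.141, -0.001, -0.0]
ft_force: [-3.3, 0.2, 5.3]
grip_width: 0.776
grip_force: 30.0
```

```bash
python3 -m handwheel '[[0.087,0,0,-0.0005,0,0,0],[0.087,0,0,0,0,0,0],[0.087,0,0,0,0,0,0],[0.087,0,0,0,0,0,0],[0.087,0,0,-0.02,0,0,0],[0.087,0,0,-0.04,0,0,0],[0.087,0,0,-0.04,0,0,0],[0.087,0,0,0,0,0,0]]'; python3 -m handwheel '[[0.087,0.0035,-0.0505,0,0,0,0],[0.087,0.0035,-0.0505,0,0,0,0],[0.087,0.0035,-0.0505,0,0,0,0],[0.087,0.0035,-0.0505,0,0,0,0],[0.087,0.0035,-0.0505,0,0,0,0],[0.087,0.0035,-0.0505,0,0,0,0],[0.087,0.0035,-0.052,0,0,0,0],[0.087,0,0,0,0,0,0],[0.087,0,0,0,0,0,0],[0.087,0,0,0,0,0,0],[0.087,0,0,0,0,0,0]]'
python3 - <<'E'
from w import *
im,d=ctrl.get_image("top");cv2.imwrite("pics/top2.png",cv2.resize(im[110:300,170:490],None,fx=2.5,fy=2.5,interpolation=2))
print(ctrl.get_state()["position"])
E
```

```text
time: 9.62
position: [0.4431, 0.0055, 0.1241]
tool_rot: [3.141, -0.001, 0.011]
ft_force: [0.6, -0.0, -1.0]
grip_width: 1.0
grip_force: 0.0
time: 11.0
position: [0.4657, 0.3591, 0.121]
tool_rot: [3.141, -0.004, 0.001]
ft_force: [0.1, -0.5, -0.3]
grip_width: 0.998
grip_force: 0.0
[0.4656 0.3593 0.1211]
```

View pics/top2.png

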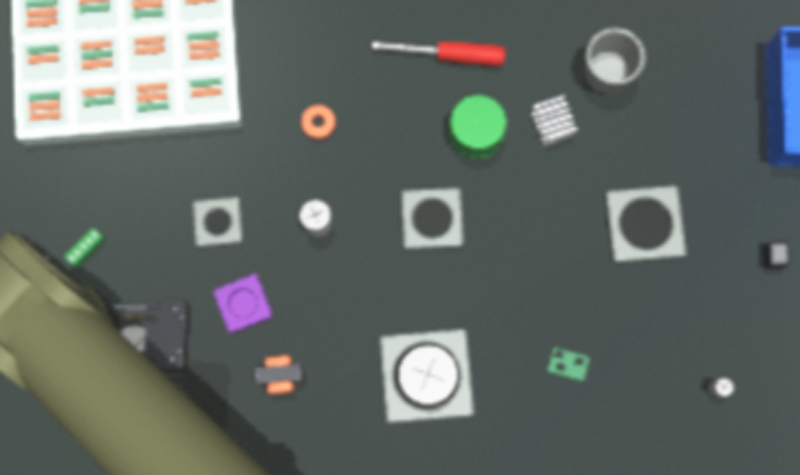

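The crop shows the xl can centred in tray A's pocket at (427,375), with the bystanders undisturbed. Next is can l.

```bash
python3 -m handwheel '[[0.08,-0.001,-0.0015,0.04,0,0,0],[0.08,0,0,0.03,0,0,0],[0.08,0,0,0.02,0,0,0],[0.08,0,0,0.013,0,0,0],[0.08,0,0,0,0,0,0],[0.045,0,0,0,0,0,0],[0.045,0,0,0,0,0,0],[0.045,0,0,0,0,0,0],[0.045,0,0,0,0,0,0],[0.045,0,0,0,0,0,0],[0.045,0,0,0,0,0,0]]' 30;  python3 -m handwheel '[[0.045,0,0,0,0,0,0],[0.045,0,0,0,0,0,0]]'
```

```text
time: 12.42
position: [0.4644, 0.3616, 0.0184]
tool_rot: [3.141, -0.001, 0.001]
ft_force: [-0.4, -1.7, 5.5]
grip_width: 0.591
grip_force: 30.0
time: 12.68
position: [0.4644, 0.3616, 0.0184]
tool_rot: [3.141, -0.001, 0.001]
ft_force: [-1.1, -2.2, 5.3]
grip_width: 0.589
grip_force: 30.0
```

```bash
python3 -m handwheel '[[0.045,0,0,-0.02,0,0,0],[0.045,0,0,-0.04,0,0,0],[0.045,0,0,-0.04,0,0,0],[0.045,0,0,0,0,0,0]]'; python3 -m handwheel '[[0.045,0.0146,0.052,0,0,0,0],[0.045,0.0146,0.0525,0,0,0,0],[0.045,0.0146,0.0525,0,0,0,0],[0.045,0.0146,0.0525,0,0,0,0],[0.045,0.0146,0.0525,0,0,0,0],[0.045,0.0146,0.0525,0,0,0,0],[0.045,0.0146,0.0525,0,0,0,0],[0.045,0.0146,0.0525,0,0,0,0],[0.045,0.0146,0.0525,0,0,0,0],[0.045,0.0146,0.0525,0,0,0,0],[0.045,0.0146,0.0525,0,0,0,0],[0.045,0.014,0.0505,0,0,0,0]]';  python3 -m handwheel '[[0.045,0,0,0,0,0,0],[0.045,0,0,0,0,0,0],[0.045,0,0,0,0,0,0],[0.045,0,0,0,0,0,0]]'
```

```text
time: 13.18
position: [0.4659, 0.3646, 0.1225]
tool_rot: [-3.137, -0.0, -0.01]
ft_force: [-0.4, 0.1, -1.6]
grip_width: 0.589
grip_force: 30.0
time: 14.68
position: [0.6383, -0.2669, 0.1171]
tool_rot: [-3.141, 0.001, 0.001]
ft_force: [0.5, 0.8, -2.1]
grip_width: 0.586
grip_force: 30.0
time: 15.18
position: [0.6387, -0.2639, 0.1182]
tool_rot: [-3.141, -0.003, -0.0]
ft_force: [0.0, 0.5, -0.7]
grip_width: 0.585
grip_force: 30.0
```

```bash
python3 -m handwheel '[[0.045,0,0.002,0.035,0,0,0],[0.045,0,0,0.03,0,0,0],[0.045,0,0,0.02,0,0,0],[0.045,0,0,0.006,0,0,0],[0.045,0,0,0.002,0,0,0],[0.045,0,0,0.0005,0,0,0],[0.045,0,0,0,0,0,0],[0.045,0,0,0,0,0,0]]'; python3 -m handwheel '[[0.045,0,0,0.001,0,0,0],[0.045,0,0,0,0,0,0],[0.045,0,0,0,0,0,0]]'
```

```text
time: 16.18
position: [0.6388, -0.2677, 0.0252]
tool_rot: [3.141, -0.001, 0.001]
ft_force: [-0.1, -0.1, -1.5]
grip_width: 0.59
grip_force: 30.0
time: 16.55
position: [0.6384, -0.2676, 0.0235]
tool_rot: [3.142, -0.001, -0.0]
ft_force: [0.0, -0.1, -1.5]
grip_width: 0.589
grip_force: 30.0
```

```bash
python3 -m handwheel '[[0.045,0,0,0.0007,0,0,0],[0.045,0,0,0,0,0,0],[0.045,0,0,0,0,0,0]]'; python3 -m handwheel '[[0.045,0,0,0.0005,0,0,0],[0.045,0,0,0,0,0,0],[0.045,0,0,0,0,0,0]]'
```

```text
time: 16.92
position: [0.6384, -0.2676, 0.0228]
tool_rot: [3.142, -0.001, 0.0]
ft_force: [-0.5, 0.4, -1.9]
grip_width: 0.587
grip_force: 30.0
time: 17.3
position: [0.6385, -0.2676, 0.0225]
tool_rot: [3.141, -0.001, 0.0]
ft_force: [-0.3, 0.8, 0.0]
grip_width: 0.591
grip_force: 30.0
```

```bash
python3 -m handwheel '[[0.08,0,0,0,0,0,0],[0.08,0,0,0,0,0,0],[0.08,0,0,0,0,0,0],[0.08,0,0,0,0,0,0],[0.08,0,0,-0.02,0,0,0],[0.08,0,0,-0.04,0,0,0],[0.08,0,0,-0.04,0,0,0],[0.08,0,0,0,0,0,0]]'; python3 -m handwheel '[[0.065,-0.001,-0.0518,0,0,0,0],[0.065,-0.001,-0.0518,0,0,0,0],[0.065,-0.001,-0.0518,0,0,0,0],[0.065,-0.001,-0.0518,0,0,0,0],[0.065,-0.001,-0.0518,0,0,0,0],[0.065,-0.001,-0.0518,0,0,0,0],[0.065,-0.001,-0.0518,0,0,0,0],[0.065,-0.001,-0.0518,0,0,0,0],[0.065,0,0,0,0,0,0],[0.065,0,0,0,0,0,0],[0.065,0,0,0,0,0,0],[0.065,0,0,0,0,0,0]]'
```

```text
time: 18.3
position: [0.6416, -0.2684, 0.1288]
tool_rot: [3.138, -0.001, 0.014]
ft_force: [0.1, 0.5, -0.3]
grip_width: 0.92
grip_force: 0.0
time: 19.8
position: [0.6309, 0.145, 0.1222]
tool_rot: [3.141, -0.005, -0.0]
ft_force: [-0.1, 0.3, -0.2]
grip_width: 0.746
grip_force: 0.0
```

```bash
python3 -m handwheel '[[0.065,0,-0.002,0.035,0,0,0],[0.065,0,0,0.035,0,0,0],[0.065,0,0,0.02,0,0,0],[0.065,0,0,0.01,0,0,0],[0.065,0,0,0,0,0,0],[0.03,0,0,0,0,0,0],[0.03,0,0,0,0,0,0],[0.03,0,0,0,0,0,0],[0.03,0,0,0,0,0,0],[0.03,0,0,0,0,0,0],[0.03,0,0,0,0,0,0],[0.03,0,0,0,0,0,0]]' 25;  python3 -m handwheel '[[0.03,0,0,0,0,0,0],[0.03,0,0,0,0,0,0]]'
```

```text
time: 21.3
position: [0.631, 0.1484, 0.0228]
tool_rot: [3.141, -0.001, 0.001]
ft_force: [-0.4, -1.5, 5.2]
grip_width: 0.405
grip_force: 25.0
time: 21.55
position: [0.6309, 0.1485, 0.0227]
tool_rot: [3.141, -0.001, 0.001]
ft_force: [-0.6, -2.6, 4.5]
grip_width: 0.408
grip_force: 25.0
```

```bash
python3 -m handwheel '[[0.03,0,0,-0.02,0,0,0],[0.03,0,0,-0.03,0,0,0],[0.03,0,0,-0.03,0,0,0],[0.03,0.002,0.0364,0,0,0,0],[0.03,0.002,0.0364,0,0,0,0],[0.03,0.002,0.0364,0,0,0,0],[0.03,0.002,0.0364,0,0,0,0],[0.03,0,0,0,0,0,0],[0.03,0,0,0,0,0,0],[0.03,0,0,0,0,0,0],[0.03,0,0,0,0,0,0]]'; python3 -m handwheel '[[0.03,0,0,0.03,0,0,0],[0.03,0,0,0.03,0,0,0],[0.03,0,0,0.01,0,0,0],[0.03,0,0,0.003,0,0,0],[0.03,0,0,0,0,0,0],[0.03,0,0,0,0,0,0],[0.03,0,0,0,0,0,0]]'
```

```text
time: 22.92
position: [0.6385, 0.0048, 0.1025]
tool_rot: [-3.141, -0.003, -0.0]
ft_force: [0.0, 0.8, -1.1]
grip_width: 0.406
grip_force: 25.0
time: 23.8
position: [0.6391, 0.0032, 0.0302]
tool_rot: [3.141, -0.001, 0.002]
ft_force: [-0.6, 0.0, -1.4]
grip_width: 0.407
grip_force: 25.0
```

Placement height is 0.0267.

```bash
python3 -m handwheel '[[0.03,0,0,0.0015,0,0,0],[0.03,0,0,0.001,0,0,0],[0.03,0,0,0,0,0,0],[0.03,0,0,0,0,0,0]]'; python3 -m handwheel '[[0.03,0,0,0.0005,0,0,0],[0.03,0,0,0,0,0,0],[0.03,0,0,0,0,0,0]]'; python3 -m handwheel '[[0.03,0,0,0.0005,0,0,0],[0.03,0,0,0,0,0,0],[0.03,0,0,0,0,0,0]]'
```

```text
time: 24.3
position: [0.6385, 0.0032, 0.0268]
tool_rot: [3.141, -0.001, -0.0]
ft_force: [0.1, -0.0, -0.7]
grip_width: 0.41
grip_force: 25.0
time: 24.68
position: [0.6386, 0.0032, 0.0268]
tool_rot: [3.141, -0.001, 0.0]
ft_force: [-2.3, 0.2, 4.4]
grip_width: 0.406
grip_force: 25.0
time: 25.05
position: [0.6386, 0.0032, 0.0267]
tool_rot: [3.141, -0.001, 0.0]
ft_force: [-3.8, 0.1, 7.9]
grip_width: 0.407
grip_force: 25.0
```

```bash
python3 -m handwheel '[[0.03,0,0,-0.0008,0,0,0],[0.06,0,0,0,0,0,0],[0.06,0,0,0,0,0,0],[0.06,0,0,0,0,0,0],[0.06,0,0,0,0,0,0],[0.06,0,0,-0.02,0,0,0],[0.06,0,0,-0.04,0,0,0],[0.06,0,0,-0.04,0,0,0],[0.06,0,0,0,0,0,0]]'; python3 -m handwheel '[[0.05,-0.0256,0.0442,0,0,0,0],[0.05,-0.0256,0.0442,0,0,0,0],[0.05,-0.0256,0.0442,0,0,0,0],[0.05,-0.0256,0.0442,0,0,0,0],[0.05,-0.0256,0.0442,0,0,0,0],[0.05,-0.0256,0.0442,0,0,0,0],[0.05,-0.0256,0.0442,0,0,0,0],[0.05,-0.0256,0.0442,0,0,0,0],[0.05,0,0,0,0,0,0],[0.05,0,0,0,0,0,0],[0.05,0,0,0,0,0,0],[0.05,0,0,0,0,0,0]]'
```

```text
time: 26.18
position: [0.6418, 0.0038, 0.1325]
tool_rot: [3.141, -0.0, 0.015]
ft_force: [0.5, 0.3, 0.1]
grip_width: 0.688
grip_force: 0.0
time: 27.68
position: [0.4344, -0.3491, 0.1267]
tool_rot: [-3.141, -0.003, -0.0]
ft_force: [-0.1, -0.1, -0.0]
grip_width: 0.576
grip_force: 0.0
```

```bash
python3 -m handwheel '[[0.05,0,0.001,0.04,0,0,0],[0.05,0,0,0.04,0,0,0],[0.05,0,0,0.02,0,0,0],[0.05,0,0,0.009,0,0,0],[0.05,0,0,0,0,0,0],[0.014,0,0,0,0,0,0],[0.014,0,0,0,0,0,0],[0.014,0,0,0,0,0,0],[0.014,0,0,0,0,0,0],[0.014,0,0,0,0,0,0],[0.014,0,0,0,0,0,0],[0.014,0,0,0,0,0,0]]' 20;  python3 -m handwheel '[[0.014,0,0,0,0,0,0],[0.014,0,0,0,0,0,0]]'
```

```text
time: 29.18
position: [0.4338, -0.3514, 0.0179]
tool_rot: [3.141, -0.001, 0.001]
ft_force: [-0.1, 0.5, 3.2]
grip_width: 0.225
grip_force: 19.9
time: 29.42
position: [0.4338, -0.3514, 0.0179]
tool_rot: [3.141, -0.001, 0.001]
ft_force: [-0.8, -0.7, 4.4]
grip_width: 0.217
grip_force: 19.9
```

```bash
python3 -m handwheel '[[0.014,0,0,-0.02,0,0,0],[0.014,0,0,-0.04,0,0,0],[0.014,0,0,-0.04,0,0,0],[0.014,0,0,0,0,0,0]]'; python3 -m handwheel '[[0.014,0.0163,-0.0521,0,0,0,0],[0.014,0.0163,-0.0521,0,0,0,0],[0.014,0.0163,-0.0521,0,0,0,0],[0.014,0.0163,-0.0521,0,0,0,0],[0.014,0.0163,-0.0521,0,0,0,0],[0.014,0.0163,-0.0521,0,0,0,0],[0.014,0.0163,-0.0521,0,0,0,0],[0.014,0.0163,-0.0521,0,0,0,0],[0.014,0.0163,-0.0521,0,0,0,0],[0.014,0.0163,-0.0521,0,0,0,0],[0.014,0.0163,-0.0521,0,0,0,0],[0.014,0.0163,-0.0521,0,0,0,0]]';  python3 -m handwheel '[[0.014,0,0,0,0,0,0],[0.014,0,0,0,0,0,0],[0.014,0,0,0,0,0,0],[0.014,0,0,0,0,0,0],[0.014,0,0,0,0,0,0]]'
```

```text
time: 29.92
position: [0.4355, -0.3526, 0.1207]
tool_rot: [3.137, -0.001, 0.007]
ft_force: [0.3, -0.1, -0.3]
grip_width: 0.223
grip_force: 19.9
time: 31.42
position: [0.6292, 0.2749, 0.1155]
tool_rot: [3.14, -0.001, -0.004]
ft_force: [0.6, -1.0, 0.5]
grip_width: 0.222
grip_force: 19.9
time: 32.05
position: [0.6298, 0.2728, 0.1179]
tool_rot: [3.141, -0.003, 0.001]
ft_force: [-0.0, -0.7, -0.1]
grip_width: 0.223
grip_force: 19.9
```

```bash
python3 -m handwheel '[[0.014,0,0,0.04,0,0,0],[0.014,0,0,0.03,0,0,0],[0.014,0,0,0.015,0,0,0],[0.014,0,0,0,0,0,0],[0.014,0,0,0,0,0,0],[0.014,0,0,0,0,0,0]]'
python3 - <<'E'
from w import *
ci,im=wrist();cv2.imwrite("pics/w4.png",im)
E
```

```text
time: 32.8
position: [0.6304, 0.2744, 0.0342]
tool_rot: [-3.141, 0.001, -0.004]
ft_force: [0.1, 0.2, -0.1]
grip_width: 0.221
grip_force: 19.9
```

View pics/w4.png

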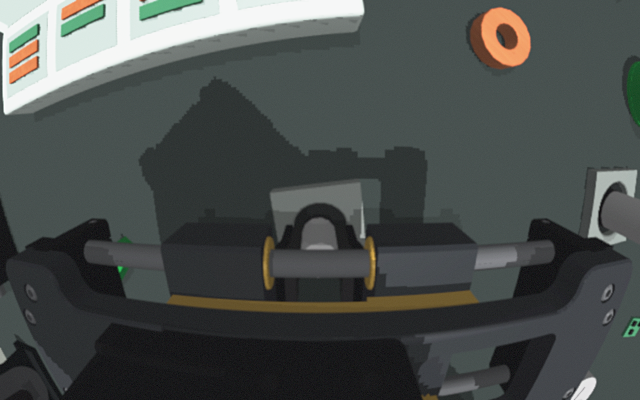

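The s can is held at (320,235), in line with tray D's pocket (320,220). Lowering it now.

```bash
python3 -m handwheel '[[0.014,0,0,0.006,0,0,0],[0.014,0,0,0.004,0,0,0],[0.014,0,0,0.001,0,0,0],[0.014,0,0,0,0,0,0],[0.014,0,0,0,0,0,0],[0.014,0,0,0,0,0,0]]'; python3 -m handwheel '[[0.014,0,0,0.0005,0,0,0],[0.014,0,0,0,0,0,0],[0.014,0,0,0,0,0,0]]'
```

```text
time: 33.6
position: [0.6295, 0.2738, 0.0219]
tool_rot: [3.141, -0.001, 0.0]
ft_force: [-1.7, -0.7, 5.1]
grip_width: 0.228
grip_force: 20.0
time: 33.98
position: [0.6295, 0.2739, 0.0219]
tool_rot: [3.141, -0.001, 0.0]
ft_force: [-2.7, -2.0, 6.3]
grip_width: 0.222
grip_force: 20.0
```

```bash
python3 -m handwheel '[[0.014,0,0,0.0005,0,0,0],[0.014,0,0,0,0,0,0],[0.014,0,0,0,0,0,0]]'
```

```text
time: 34.35
position: [0.6295, 0.2739, 0.0218]
tool_rot: [3.141, -0.001, 0.001]
ft_force: [-2.5, -1.9, 10.0]
grip_width: 0.226
grip_force: 20.0
```

On the floor. I'll ease off, open, rise, move aside so the top camera can see the trays, and look.

```bash
python3 -m handwheel '[[0.014,0,0,-0.001,0,0,0],[0.014,0,0,0,0,0,0],[0.045,0,0,0,0,0,0],[0.045,0,0,0,0,0,0],[0.045,0,0,0,0,0,0],[0.045,0,0,0,0,0,0],[0.045,0,0,-0.02,0,0,0],[0.045,0,0,-0.04,0,0,0],[0.045,0,0,-0.05,0,0,0],[0.045,0,0,-0.05,0,0,0],[0.045,0,0,0,0,0,0]]'; python3 -m handwheel '[[0.045,-0.025,-0.04,0,0,0,0],[0.045,-0.025,-0.04,0,0,0,0],[0.045,-0.025,-0.04,0,0,0,0],[0.045,-0.025,-0.04,0,0,0,0],[0.045,-0.025,-0.04,0,0,0,0],[0.045,-0.025,-0.04,0,0,0,0],[0.045,0,0,0,0,0,0],[0.045,0,0,0,0,0,0],[0.045,0,0,0,0,0,0]]'
python3 - <<'E'
from h import *
im,d=ctrl.get_image("top");cv2.imwrite("pics/top3.png",cv2.resize(im[110:300,170:490],None,fx=2.5,fy=2.5,interpolation=2))
im,d=ctrl.get_image("scene");cv2.imwrite("pics/sc3.png",cv2.resize(im[120:320,140:440],None,fx=2.5,fy=2.5,interpolation=2))
E
```

```text
time: 35.72
position: [0.6321, 0.2761, 0.1891]
tool_rot: [-3.137, 0.001, -0.016]
ft_force: [1.1, 0.3, 0.6]
grip_width: 0.517
grip_force: 0.0
time: 36.85
position: [0.4812, 0.5123, 0.1816]
tool_rot: [3.141, -0.005, 0.001]
ft_force: [0.5, -0.4, -0.1]
grip_width: 0.518
grip_force: 0.0
```

View pics/top3.png

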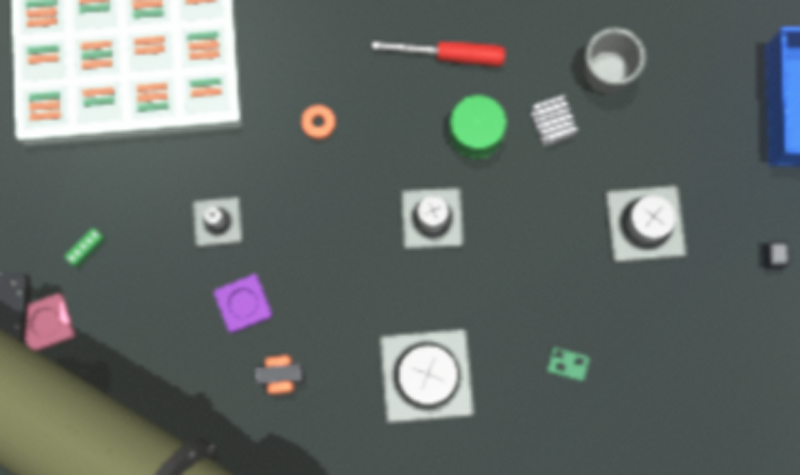

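View pics/sc3.png

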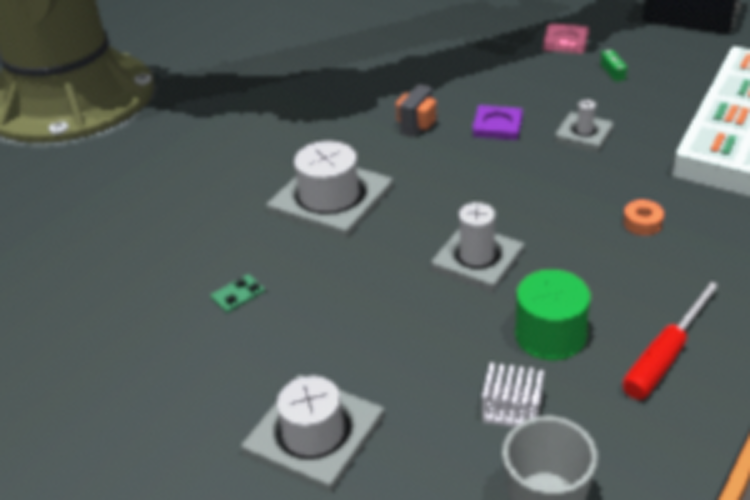

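The top view shows all four cans standing in their pockets: s at (217,220), m at (432,213), l at (652,218) and xl at (427,375). The scene view shows them upright and the bystanders where they were. Handing in.

```bash
python3 -c "
from bench import ctrl
print(ctrl.close_job())"
```

```text
the job is handed in; nothing more can be done
None
```

All four cans were set down gently, widest first, and stand upright in their matching trays, with the transformer and heat sink unmoved; I handed the job in at about 37 s of the 104 s allowed.

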